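# Square the step gauge against two fences, then set it on the scan stage

### The job

Bring the stepped gauge block into the corner of the squaring fixture until it sits flat on the plate and flush against both low fences, its long side along the long fence, and take the fingers off it. Then pick it up from there and set it down, not dropped, upright in the middle of the scan stage's top plate with its long sides parallel to the plate's long sides, and let go. Leave the spare bar, screwdriver, jar and post where they are.

Things in the scene. Friction and masses are not known exactly. Their poses are not given: they have to be found in the camera images.
- block_mid (a point): Centre (half-way up) of the loose step gauge block of plain aluminium, 0.29 to 0.47 kg: 50 mm wide (own x), 84 mm long (own y), 44 mm high (z up). It starts flat on the fixture's plate, its long side askew by up to 20 degrees from the long fence, clear of both fences.
- block: The same block; origin at the centre of its underside. From the side it is a symmetric flight of steps along y: 20 mm high over its whole length, 32 mm over the middle 56 mm, 44 mm over the middle 28 mm; each step is the full 50 mm wide in x, so it can be gripped across x at its middle. A half turn about z leaves it the same.
- fixture: Squaring fixture, fixed to the bench: dark steel plate 240 (own x) x 260 (own y) x 12 mm. Origin: centre of its underside, at bench level z = 0. Two low aluminium fences, 14 mm wide, stand 8 mm above the plate. Long fence: inner face, looking to -x, at x = +75 mm, y from -95 to +95. End fence: inner face, looking to -y, at y = +95 mm, x from -81 to +64.
- corner (a point): Point on the plate's upper face (12 mm above the bench), fixed to the fixture and with its axes, at x = +50, y = +53 mm from the fixture's origin: the middle of the block's underside comes here when the block is flush against both fences, its long side along y. The block's centre is then 22 mm above it. The fences are low enough to grip the block across x above the long fence.
- stage: Scan stage, fixed to the bench: black base 100 mm (x) by 150 mm (y), steel slide ways and a dark steel flat top plate 66 mm (x) by 100 mm (y). A thumb screw at 26 mm height points to -y, out to y = -112 mm. The plate does not move. Origin at the centre of the base's underside, on the bench; z up.
- stage_top (a point): Centre of the scan stage's top plate, on its upper face, 50 mm above the bench; axes as the stage, the plate's long side along y. The block's centre is 22 mm above this point when it stands there.
- spare: Bystander: plain flat aluminium bar 50 x 80 x 16 mm, without steps. Origin at the centre of its underside.
- driver: Bystander: a screwdriver about 170 mm long, lying on the bench.
- jar: Bystander: small capped jar, 52 mm across, 70 mm high. Origin at the centre of its underside.
- post: Bystander: steel optical post 60 mm high on a round foot 44 mm across. Origin at the centre of its underside.
Mind the look-alikes: they are no part of the job. What is shaped like the block but black is not meant. Leave any orange look-alike of the stage alone.

How it is judged:
On the way, in this order (a step that is already met when the one before it is completed fails the run):
1. the block is flat on the plate, flush against both fences (each within 2.5 mm, 2 degrees), and no finger touches it (x of block_mid in the frame of fixture between 0.0475 and 0.0525 m and y of block_mid in the frame of fixture between 0.0505 and 0.0555 m and z of block_mid in the frame of fixture between 0.0315 and 0.0365 m and angle between the y axis of block_mid and the y axis of fixture, either way round below 0.035 rad and contact force between the fingers and block below 0.05 N), for 0.3 s.
2. the block is picked up in the fingers, 20 mm or more clear of the plate (z of block_mid in the frame of fixture above 0.054 m and contact force between the fingers and block above 1 N), for 0.1 s.
At the end, for the whole second after the job is handed in: The block stands upright and at rest on the stage's top plate, its centre within 7 mm of the plate's centre, its long sides within 0.08 rad (4.5 degrees) of the plate's, and the fingers are off it (horizontal distance between block_mid and stage_top below 0.007 m and z of block_mid in the frame of stage_top between 0.019 and 0.025 m and angle between the y axis of block_mid and the y axis of stage, either way round below 0.08 rad and angle between block_mid's own z axis and vertical below 0.05 rad and contact force between the fingers and block below 0.05 N and linear speed of block below 0.01 m/s); the robot touches nothing.
It fails at once if the block is let go in mid-air, more than 12 mm above its place on the stage (contact force between the fingers and block below 0.05 N and height (world z) of block_mid above 0.084 m).
It fails at once if the spare bar is moved more than 20 mm (distance of spare from where it was at the start of the episode above 0.02 m).
It fails at once if the screwdriver is moved more than 20 mm (distance of driver from where it was at the start of the episode above 0.02 m).
It fails at once if the jar is moved more than 20 mm (distance of jar from where it was at the start of the episode above 0.02 m).
It fails at once if the post is moved more than 20 mm (distance of post from where it was at the start of the episode above 0.02 m).
It also fails if it takes over 67 s, if anything falls off the work surface, if the arm or the gripper's body presses on something with over 40 N, if the wrist force passes 120 N, or if a joint passes its speed limit or range.

### The arm

A 7-joint arm with a two-finger parallel gripper is mounted at the origin on the work surface. World frame = base frame: x ahead of the robot, y to its left, z up, the work surface at z = 0. Lengths are in m, angles in rad, forces in N, time in s.
With the tool pointing down it reaches from about 0.35 to 0.9 m from the base axis. Payload 8.1 kg.
Tool frame: the origin (TCP) lies midway between the tips of the shut fingers; the grasp point (between the pads) lies 19 mm behind it; z points along the fingers, y is the direction in which the jaws open and shut (so a half turn about z gives the same grasp; the last joint's range is limited). The gripper opens to 92 mm and grips with 3 to 60 N. Pads are 19 mm wide; open, the fingers measure 130 mm over their backs; the gripper's body (75 mm by 190 mm) begins 47 mm behind the grasp point.
Start: joints at [-1.244, 0.434, 0.025, 1.573, -0.012, 1.134, -0.075], TCP at [0.26, 0.568, 0.227] pointing down, gripper open.
Joint ranges: [-2.62, 2.62], [-0.44, 2.09], [-1.27, 1.32], [0.08, 2.57], [-1.32, 4.46], [0.12, 2], [-2.74, 2.74]. Speed limits (rad/s): [2.22, 2.22, 3.01, 3.01, 3.14, 3.14, 3.14].

### API

Orientations are given as a rotation vector (axis times angle).
In Python, from bench import state, camera, camera_info, close_job, cut_out, tip_of gives the robot as it stands.
- The arm moves only by the tool carry_out, never from a script. Its argument "series" is one flat list of numbers, 4 for each row, row after row: the shift along the tool's x, y, z each as a share of 0.05 m, from -1 to 1, then the turn about the tool's z as a share of 0.5 rad, from -1 to 1. A call has 1 to 20 rows; each row shifts and turns the pose as measured when the row begins, along the tool's axes as they then stand; what a row does not reach is not made up. A row lasts 1/10 s, in which the tool goes at most 50 mm and 8.59 degrees, less where a joint would pass 70% of its speed; a pose out of reach is approached as far as the arm can. A call with a number of a shift or a turn outside -1 to 1 is refused whole. A call with a gripper value outside its range is refused whole. "grip" is the closure, from -1 (fully open) to 1 (shut), so that 0 is half open, set as the call begins (left out, the last holds). The fingers move at their own pace and stop on an object; "grip_force" is the grip in N (left out, the last holds). Time passes only in rows, so rows that do not move let the fingers close. It gives the time, the measured TCP pose, the force and the opening at its end, in the units of the state.
- state(): the state, without advancing time (a new reading comes with each control period).
- camera(name): name is "scene" or "top" or "wrist"; returns the picture (384x512x3 uint8, red, green, blue); there is no depth.
- camera_info(name): a dict with "mtx" (3x3 intrinsics, pixels), "R" (3x3) and "t" (3): a world point X has camera coordinates R X + t; the wrist camera has in their place "hand_eye" (4x4, takes a point from camera to tool coordinates, whose origin is the TCP and whose axes are the flange's). Camera axes: x right, y down, z forward; pixel columns grow to the right and rows downward; lengths in m; the calibration is good to about 2 mm. A picture is of the moment at which its call begins: read the wrist's pose just before it. camera_info takes no time and is no camera call.
- close_job(): hands the job in, once; it reports no verdict.
Trained networks look in the newest picture that a camera, given by its name, has taken for a name from the list of things; names that differ only in an ending like _2 or _b are one class to them, and where a whole thing is asked for, a point or a joint stands for the part that bears it (a point fixed in the world has none). Each returns a list of dicts, best first, with "score" (0 to 1); they miss things now and then, are a little off and sometimes report something else, mostly with a low value. They report only what shows in the picture. A call takes as long as a camera call. They do not tell look-alikes from the thing itself.
- cut_out(camera, label): "pixels" (384x512 bool, what is visible of it) and "box" ([left, top, width, height] in pixels, round what is visible of it).
- tip_of(camera, label): "at" ([column, row] in pixels: a listed point, or the origin of a listed thing).
The state is a dict: "time_s": time; "joints": joint angles; "joint_vel": joint speeds; "tau": joint torques, N m; "eef_pos": TCP position; "orientation": TCP orientation; "force": force on the tool from outside, world axes, zero at the start; "torque": the same for the moment, N m; "opening": finger opening in m.
Only numpy, scipy, OpenCV 4.12 (cv2) and the standard library are available. Lean on these libraries where they do the work, as an engineer would, in place of code of your own. Each camera call takes 0.05 s, during which the arm holds its last target. There are 200 camera calls.

## Working session

There is one attempt and no reset: what is moved stays moved. The work goes in short steps, Python scripts to look and compute and a tool call to move; the robot and the scene stay as the last step left them, time stands still between calls to the robot, and variables do not carry over. Pictures are saved under pics/ and viewed, about 8 in all and at most 12, crops included, and the job is handed in when it is done.

Besides the shell and the picture viewer there is one more tool, called after "Emit:" as a command line: name --argument value ..., lists and objects as JSON in quotes. carry_out: Moves the arm, as the interface text tells. Shift numbers are shares of 0.05 m and turn numbers shares of 0.5 rad, none past 1 either way. Its arguments: {"type":"object","properties":{"series":{"type":"array"},"grip":{"type":"number"},"grip_force":{"type":"number"}},"required":["series"]}

```bash
mkdir -p pics; ls; cat > h.py <<'E'
import numpy as np, cv2
from bench import *
def shot(n,f=None):
    im=camera(n)
    if f: cv2.imwrite('pics/'+f,cv2.cvtColor(im,cv2.COLOR_RGB2BGR))
    return im
def Rt(n,st=None):
    i=camera_info(n)
    if 'R' in i: return np.array(i['mtx']),np.array(i['R']),np.array(i['t']).ravel()
    st=st or state(); T=np.eye(4); T[:3,:3]=cv2.Rodrigues(np.array(st['orientation'],float))[0]; T[:3,3]=st['eef_pos']
    W=np.linalg.inv(T@np.array(i['hand_eye'])); return np.array(i['mtx']),W[:3,:3],W[:3,3]
def to_plane(c,uv,z):
    K,R,t=c; d=R.T@np.linalg.inv(K)@np.array([uv[0],uv[1],1.]); o=-R.T@t
    return o+d*(z-o[2])/d[2]
def proj(c,X):
    K,R,t=c; p=(K@(R@np.atleast_2d(X).T+t[:,None])).T; return p[:,:2]/p[:,2:]
E
python3 - <<'E'
from h import *
s=state();print(s)
a=shot('top');b=shot('scene')
cv2.imwrite('pics/a.png',cv2.cvtColor(np.hstack([cv2.resize(a,None,fx=1,fy=1),b])[:, :],cv2.COLOR_RGB2BGR)) 
cv2.imwrite('pics/a.png',cv2.cvtColor(cv2.resize(np.vstack([a,b]),None,fx=.78,fy=.78,interpolation=cv2.INTER_AREA),cv2.COLOR_RGB2BGR))
c=Rt('top')
for n,z in [('block_mid',.034),('corner',.012),('fixture',0),('stage_top',.05),('stage',0),('spare',0),('driver',0),('jar',0),('post',0)]:
    print(n,[(np.round(d['score'],2),np.round(d['at']),np.round(to_plane(c,d['at'],z),3)) for d in tip_of('top',n)])
E
```

```text
pics
{'time_s': 0.0, 'joints': array([-1.24359527,  0.43521732,  0.0249684 ,  1.57411637, -0.01158884,
        1.13399635, -0.07509445]), 'joint_vel': array([-9.19043493e-04,  7.31083031e-04, -2.72110252e-03,  1.77457765e-04,
        1.66935392e-03,  6.01101624e-04, -6.91771980e-05]), 'tau': array([ 7.61804113e-04, -6.67859459e+01,  9.85073335e-01, -3.14458787e+01,
       -6.06192020e-02,  4.30799474e-02,  1.32711134e-04]), 'eef_pos': array([0.26026756, 0.56765571, 0.22594099]), 'orientation': array([-6.69990162e-01, -3.06912411e+00,  2.48377031e-03]), 'force': array([-0.32845734,  0.43321208, -1.50103911]), 'torque': array([-0.00774665,  0.01888918,  0.01665763]), 'opening': 0.09166480671493692}
block_mid [(np.float64(0.88), array([214., 203.]), array([0.535, 0.185, 0.034])), (np.float64(0.69), array([195., 266.]), array([0.329, 0.243, 0.034]))]
corner [(np.float64(0.59), array([205., 190.]), array([0.586, 0.217, 0.012]))]
fixture []
stage_top [(np.float64(0.97), array([319., 249.]), array([ 0.378, -0.158,  0.05 ])), (np.float64(0.86), array([312., 186.]), array([ 0.584, -0.144,  0.05 ]))]
stage [(np.float64(0.93), array([315., 250.]), array([ 0.378, -0.15 ,  0.   ])), (np.float64(0.71), array([316., 192.]), array([ 0.573, -0.161,  0.   ]))]
spare [(np.float64(0.61), array([125., 201.]), array([0.552, 0.493, 0.   ])), (np.float64(0.54), array([316., 190.]), array([ 0.58 , -0.162,  0.   ]))]
driver [(np.float64(0.66), array([412., 200.]), array([ 0.543, -0.484,  0.   ]))]
jar [(np.float64(0.76), array([249., 134.]), array([0.784, 0.066, 0.   ]))]
post [(np.float64(0.68), array([300., 130.]), array([ 0.797, -0.112,  0.   ]))]
```

```bash
python3 - <<'E'
from h import *
a=cv2.cvtColor(shot('top'),cv2.COLOR_RGB2BGR)
cv2.imwrite('pics/b.png',cv2.resize(a[110:310,130:370],None,fx=3,fy=3,interpolation=cv2.INTER_CUBIC)[:600])
E
```

```text
(no output)
```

View pics/a.png

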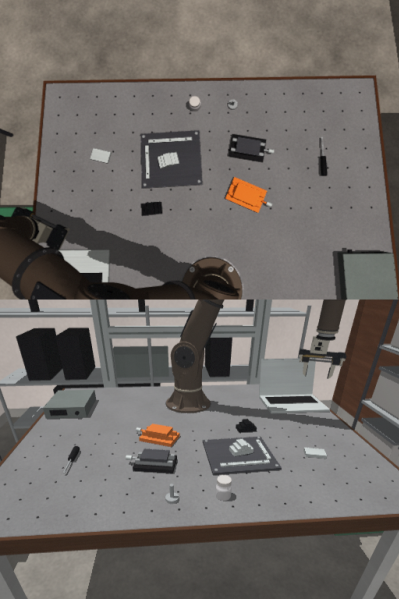

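View pics/b.png

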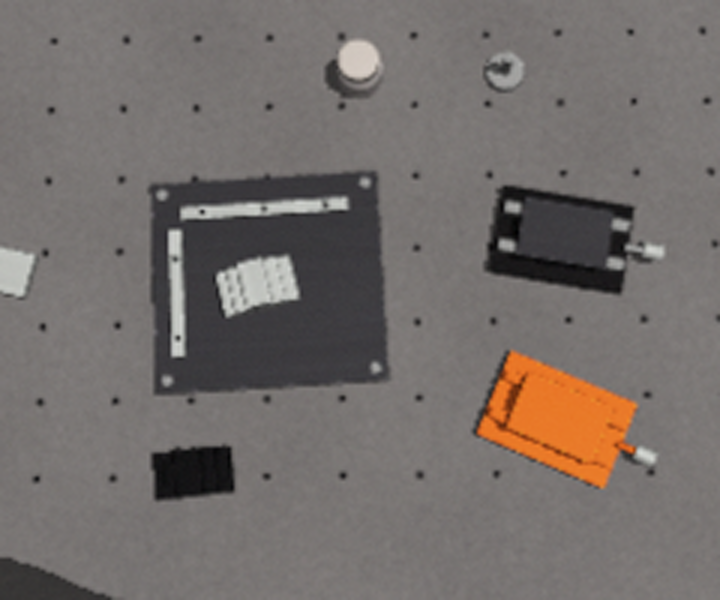

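The pictures show these things (image pixels):
- The plain aluminium stepped block is at (216,205) on the dark plate. The black look-alike lies off the plate at (194,267), so the aluminium one is meant.
- The black stage with its steel top is at (319,188). The orange look-alike at (317,250) is not meant.
- The fences are on the upper and left sides of the plate, so fixture +x is roughly world +x and +y is world +y.

The crop confirms both choices.

```bash
cat >> h.py <<'E'
def yaw(v): return np.degrees(np.arctan2(v[1],v[0]))
def go(p,ydir=None):
    """tool-frame shift in mm to world p; then turn (rad about tool z) bringing tool y to world yaw ydir deg (mod 180)"""
    s=state(); R=cv2.Rodrigues(np.array(s['orientation'],float))[0]
    print('shift mm',np.round(R.T@(np.array(p)-s['eef_pos'])*1e3,1),'tool y yaw',round(yaw(R[:,1]),2),'z',np.round(R[:,2],3),'t',s['time_s'])
    if ydir is not None: print('turn shares',round(np.radians(((yaw(R[:,1])-ydir)+90)%180-90)/.5,3))
E
python3 - <<'E'
from h import *
c=Rt('top')
def cr(l,z): return np.array([to_plane(c,(130+u/3,110+v/3),z) for u,v in l])
F=cr([(150,187),(377,172),(388,379),(155,394)],.012); print(F.mean(0),np.round(F,3)); 
print('fix y yaw',yaw(F[0]-F[1]),yaw(F[3]-F[2]),'x yaw',yaw(F[0]-F[3]),yaw(F[1]-F[2]))
S=cr([(523,196),(618,211),(609,266),(515,252)],.05);print(S.mean(0),yaw(S[0]-S[1]),yaw(S[3]-S[2]),np.linalg.norm(S[0]-S[1]),np.linalg.norm(S[0]-S[3]))
print(np.round(camera_info('wrist')['hand_eye'],3),camera_info('wrist')['mtx'])
go([.54,.19,.3],10)
E
```

```text
[0.53587164 0.16934257 0.012     ] [[0.647 0.305 0.012]
 [0.661 0.045 0.012]
 [0.424 0.034 0.012]
 [0.411 0.294 0.012]]
fix y yaw 93.0551339650861 92.998094600614 x yaw 2.7826982604602772 2.508562650507032
[ 0.58155074 -0.16451959  0.05      ] 79.95419323533102 80.58571122633819 0.10589842897408475 0.06386011608520582
[[-0.001 -0.95  -0.311  0.086]
 [ 1.    -0.001 -0.001  0.   ]
 [ 0.    -0.311  0.95  -0.157]
 [ 0.     0.     0.     1.   ]] [[301.40985537   0.         259.69719911]
 [  0.         301.40985537 190.51755688]
 [  0.           0.           1.        ]]
shift mm [-411.7 -227.3  -73.3] tool y yaw 65.37 z [ 0.  0. -1.] t 0.6
turn shares 1.933
```

```bash
python3 - <<'E'
from h import *
go([.54,.215,.225],3)
E
```

```text
shift mm [-401.3 -204.5    1.7] tool y yaw 65.37 z [ 0.  0. -1.] t 0.6
turn shares 2.177
```

Emit:
carry_out --series '[-0.8, -0.41, 0, 0, -0.8, -0.41, 0, 0, -0.8, -0.41, 0, 0, -0.8, -0.41, 0, 0, -0.8, -0.41, 0, 0, -0.8, -0.41, 0, 0, -0.8, -0.41, 0, 0, -0.8, -0.41, 0, 0, -0.8, -0.41, 0, 0, -0.8, -0.41, 0, 0, 0, 0, 0, 0.3, 0, 0, 0, 0.3, 0, 0, 0, 0.3, 0, 0, 0, 0.3, 0, 0, 0, 0.3, 0, 0, 0, 0.3, 0, 0, 0, 0.3, 0, 0, 0, 0.08, 0, 0, 0, 0]'

```text
time_s: 2.5
eef_pos: [0.5508, 0.2002, 0.2269]
orientation: [2.16, 2.281, 0.008]
force: [0.4, -0.3, -0.8]
opening: 0.0919
```

```bash
python3 - <<'E'
from h import *
go([.54,.215,.225],3)
s=state(); im=shot('wrist','w1.png'); c=Rt('wrist',s)
for n,z in [('block_mid',.034),('corner',.012),('stage_top',.05)]:
    print(n,[(np.round(d['score'],2),np.round(d['at']),np.round(to_plane(c,d['at'],z),4)) for d in tip_of('wrist',n)])
E
```

```text
shift mm [ 15.3 -10.    1.9] tool y yaw 3.12 z [ 0.004  0.003 -1.   ] t 2.5
turn shares 0.004
block_mid [(np.float64(0.8), array([ 69., 113.]), array([0.3336, 0.2528, 0.034 ])), (np.float64(0.72), array([236., 183.]), array([0.5236, 0.1797, 0.034 ]))]
corner [(np.float64(0.75), array([292., 149.]), array([0.5898, 0.2213, 0.012 ]))]
stage_top []
```

View pics/w1.png

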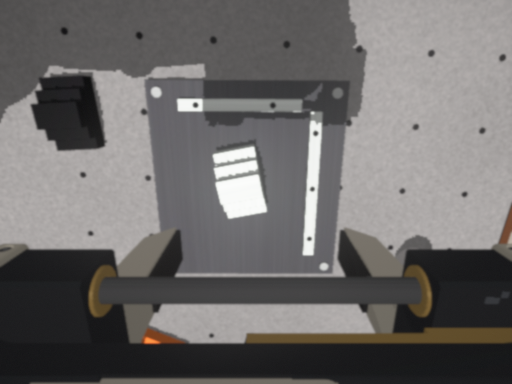

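```bash
cat >> h.py <<'E'
from scipy.optimize import minimize
def rect(x0,x1,y0,y1,z): return [np.array([(x0,y0,z),(x1,y0,z),(x1,y1,z),(x0,y1,z)],float)]
FIX=rect(-.12,.12,-.13,.13,.012)+rect(.075,.089,-.095,.095,.020)+rect(-.081,.064,.095,.109,.020)
TOP=rect(-.033,.033,-.05,.05,.05)
BASE=rect(-.025,.025,-.042,.042,.012) # underside
BLK=rect(-.025,.025,-.042,.042,.032)+rect(-.025,.025,-.028,.028,.044)+rect(-.025,.025,-.014,.014,.056)
def place(polys,q):
    co,si=np.cos(q[2]),np.sin(q[2]); Rz=np.array([[co,-si,0],[si,co,0],[0,0,1]])
    return [p@Rz.T+[q[0],q[1],0] for p in polys]
def chamfer(im,c,polys,q0,dy=0,mask=None,lo=40,hi=110):
    g=cv2.cvtColor(im,cv2.COLOR_RGB2GRAY); g=cv2.resize(g,None,fx=3,fy=3,interpolation=cv2.INTER_CUBIC)
    e=cv2.Canny(cv2.GaussianBlur(g,(0,0),2),lo,hi,apertureSize=3)
    if mask is not None: e=e*cv2.resize(mask.astype(np.uint8),None,fx=3,fy=3)
    D=np.minimum(cv2.distanceTransform(255-e,cv2.DIST_L2,5),15)
    def cost(q):
        P=[]
        for p in place(polys,q):
            for a,b in zip(p,np.roll(p,-1,0)): P.append(a+(b-a)*np.linspace(0,1,40)[:,None])
        uv=(proj(c,np.vstack(P))*3+1).astype(np.float32)
        return cv2.remap(D,uv[:,0].copy(),uv[:,1].copy(),cv2.INTER_LINEAR,borderValue=15).mean()/3
    best=None
    for dx in (-.008,0,.008):
        for dyy in (-.008,0,.008):
            for da in (-.06,0,.06):
                s0=np.array(q0)+[dx,dyy,da]
                r=minimize(cost,s0,method='Nelder-Mead',options=dict(initial_simplex=s0+np.vstack([np.zeros(3),np.diag([.004,.004,.04])]),xatol=1e-5,fatol=1e-4))
                if best is None or r.fun<best.fun: best=r
    return best.x,best.fun
def draw(im,c,items,f,box,k):
    x,y,w,h=box; o=cv2.resize(cv2.cvtColor(im,cv2.COLOR_RGB2BGR)[y:y+h,x:x+w],None,fx=k,fy=k,interpolation=cv2.INTER_CUBIC)
    for polys,q,col in items:
        for p in place(polys,q): cv2.polylines(o,[np.int32(((proj(c,p)-[x,y]+.5)*k))],True,col,1,cv2.LINE_AA)
    cv2.imwrite('pics/'+f,o)
E
python3 - <<'E'
from h import *
s=state(); c=Rt('wrist',s); im=cv2.cvtColor(cv2.imread('pics/w1.png'),cv2.COLOR_BGR2RGB)
f,e=chamfer(im,c,FIX,[.536,.17,np.radians(2.8)]); print('fix',f,np.degrees(f[2]),e)
b,e=chamfer(im,c,BLK,[.53,.18,np.radians(13)]); print('blk',b,np.degrees(b[2]),e)
draw(im,c,[(FIX,f,(0,255,0)),(BLK,b,(0,0,255))],'d1.png',(140,65,230,200),3.4)
E
```

```text
fix [0.53672288 0.16895429 0.05002361] 2.8661419904632877 2.3610761165618896
blk [0.52776713 0.17902575 0.24588187] 14.087993486644988 1.1627954244613647
```

View pics/d1.png

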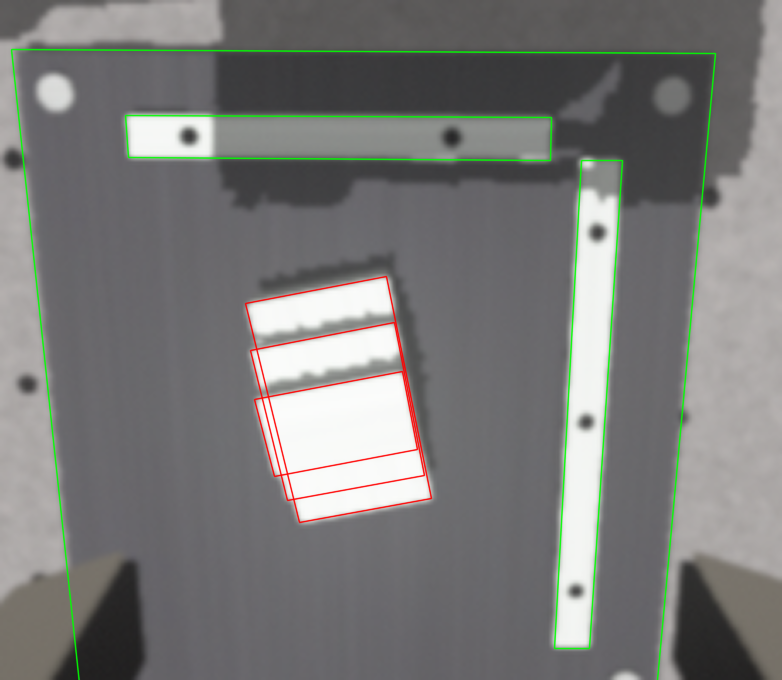

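The overlay matches the picture: the fixture (green) and the block (red, yaw 14.1°) both lie on their edges. I'll grasp now.

```bash
python3 - <<'E'
from h import *
go([.5278,.179,.07],14.1)
E
```

```text
shift mm [-20.3 -24.8 156.7] tool y yaw 3.23 z [ 0.004  0.004 -1.   ] t 2.7
turn shares -0.379
```

Emit:
carry_out --series '[-0.2, -0.25, 0.4, 0, -0.2, -0.25, 0.5, 0, 0, 0, 0.6, -0.19, 0, 0, 0.6, -0.19, 0, 0, 0.5, 0, 0, 0, 0.4, 0, 0, 0, 0.2, 0, 0, 0, 0, 0]' --grip -1 --grip_force 15

```text
time_s: 3.5
eef_pos: [0.5291, 0.1792, 0.0631]
orientation: [1.911, 2.491, 0.017]
force: [0.6, -0.2, 0.4]
opening: 0.0914
```

```bash
python3 - <<'E'
from h import *
go([.5278,.179,.026],14.1)
E
```

```text
shift mm [-0.  -1.7 37.1] tool y yaw 15.01 z [ 0.008  0.007 -1.   ] t 3.5
turn shares 0.032
```

Emit:
carry_out --series '[0, -0.04, 0.25, 0.03, 0, 0, 0.25, 0, 0, 0, 0.2, 0, 0, 0, 0.04, 0, 0, 0, 0, 0]'

```text
time_s: 4.0
eef_pos: [0.5292, 0.1798, 0.0253]
orientation: [1.929, 2.474, 0.022]
force: [0.2, -0.9, 0.3]
opening: 0.0917
```

```bash
python3 - <<'E'
from h import *
go([.5278,.179,.026],14.1)
E
```

```text
shift mm [-0.4 -1.5 -0.7] tool y yaw 14.11 z [ 0.012  0.009 -1.   ] t 4.0
turn shares 0.0
```

Emit:
carry_out --series '[0, 0, 0, 0, 0, 0, 0, 0, 0, 0, 0, 0, 0, 0, 0, 0, 0, 0, 0, 0, 0, 0, 0, 0]' --grip 1 --grip_force 15

```text
time_s: 4.6
eef_pos: [0.5299, 0.1801, 0.0267]
orientation: [1.929, 2.474, 0.025]
force: [-0.8, -0.3, -0.9]
opening: 0.0502
```

```bash
python3 - <<'E'
from h import *
print(state()['opening'],state()['force']);go([.5820,.2224,.029],2.87)
E
```

```text
0.05017249837982103 [-0.75836785 -0.25160404 -0.92536175]
shift mm [28.3 60.9 -1.2] tool y yaw 14.12 z [ 0.013  0.01  -1.   ] t 4.6
turn shares 0.393
```

Emit:
carry_out --series '[0, 0, -0.12, 0, 0, 0, 0, 0.2, 0, 0, 0, 0.19, 0, 0, 0, 0]'

```text
time_s: 5.0
eef_pos: [0.5285, 0.1796, 0.0329]
orientation: [2.169, 2.27, 0.022]
force: [-0.3, -0.8, -3.4]
opening: 0.0497
```

```bash
python3 - <<'E'
from h import *
print(state()['opening'],state()['force']);go([.5810,.2214,.030],2.87)
E
```

```text
0.04968179539775835 [-0.26364806 -0.81815632 -3.4251439 ]
shift mm [39.4 54.3  3.8] tool y yaw 2.59 z [ 0.011  0.009 -1.   ] t 5.0
turn shares -0.01
```

Emit:
carry_out --series '[0.2, 0.27, 0, -0.01, 0.2, 0.27, 0, 0, 0.2, 0.27, 0, 0, 0.19, 0.27, 0, 0, 0, 0, 0.06, 0, 0, 0, 0, 0]'

```text
time_s: 5.6
eef_pos: [0.5795, 0.2221, 0.03]
orientation: [2.146, 2.294, 0.015]
force: [0.4, -0.2, -4.3]
opening: 0.0502
```

```bash
python3 - <<'E'
from h import *
print(state()['opening'],state()['force']);go([.5840,.2244,.0262],2.87)
E
```

```text
0.050191169363687685 [ 0.41920069 -0.21638153 -4.34016417]
shift mm [1.9 4.6 3.9] tool y yaw 3.82 z [ 0.007  0.006 -1.   ] t 5.6
turn shares 0.033
```

Now I'll lower it to the plate, watching the force.

Emit:
carry_out --series '[0, 0.02, 0.06, 0.033, 0, 0, 0.03, 0, 0, 0, 0, 0]'

```text
time_s: 5.9
eef_pos: [0.5797, 0.2214, 0.0267]
orientation: [-2.166, -2.275, -0.015]
force: [-0.6, -0.5, -3.9]
opening: 0.0503
```

```bash
python3 - <<'E'
from h import *
print(state()['opening'],state()['force']);go([.5840,.2244,.0262],2.87)
E
```

```text
0.05027517690171282 [-0.57612758 -0.48322191 -3.86154698]
shift mm [2.8 4.4 0.5] tool y yaw 2.83 z [ 0.006  0.007 -1.   ] t 5.9
turn shares -0.001
```

Emit:
carry_out --series '[0, 0, 0.04, 0, 0, 0, 0, 0]'

```text
time_s: 6.1
eef_pos: [0.5795, 0.221, 0.0264]
orientation: [-2.166, -2.274, -0.017]
force: [0.4, 0.6, -3.9]
opening: 0.0497
```

Emit:
carry_out --series '[0.02, 0.04, 0.0, 0, 0.02, 0.04, 0, 0]'

```text
time_s: 6.3
eef_pos: [0.5827, 0.2224, 0.0261]
orientation: [-2.167, -2.273, -0.015]
force: [-3.6, -0.7, 3.0]
opening: 0.0498
```

```bash
python3 - <<'E'
from h import *
print(state()['opening'],state()['force']);go([.5840,.2244,.0262],2.87)
E
```

```text
0.049792699436661245 [-3.62971801 -0.67017311  3.02530972]
shift mm [ 2.   1.4 -0.1] tool y yaw 2.76 z [ 0.006  0.008 -1.   ] t 6.3
turn shares -0.004
```

Emit:
carry_out --series '[0.02, 0.03, 0.0, 0, 0.02, 0.03, 0, 0]'

```text
time_s: 6.5
eef_pos: [0.5842, 0.2231, 0.026]
orientation: [-2.167, -2.271, -0.009]
force: [-4.7, -3.5, 4.6]
opening: 0.0501
```

Emit:
carry_out --series '[0.03, 0.03, 0.0, 0, 0.03, 0.03, 0, 0]'

```text
time_s: 6.7
eef_pos: [0.5851, 0.2238, 0.026]
orientation: [-2.167, -2.269, -0.0]
force: [-10.9, -6.6, 10.8]
opening: 0.0497
```

```bash
python3 - <<'E'
from h import *
print(state()['opening'],state()['force']);go([.5840,.2244,.0262],2.87)
E
```

```text
0.04965430471496548 [-10.8845381   -6.5567974   10.80372551]
shift mm [ 0.6 -1.1 -0.2] tool y yaw 2.64 z [-0.003  0.003 -1.   ] t 6.7
turn shares -0.008
```

Emit:
carry_out --series '[0.05, 0.03, 0.0, 0, 0.05, 0.03, 0, 0]'

```text
time_s: 6.9
eef_pos: [0.5851, 0.2239, 0.026]
orientation: [-2.169, -2.266, 0.014]
force: [-8.6, -7.0, 10.0]
opening: 0.0497
```

Emit:
carry_out --series '[0.05, 0.03, 0.0, 0, 0.05, 0.03, 0, 0]'

```text
time_s: 7.1
eef_pos: [0.5851, 0.224, 0.0261]
orientation: [-2.171, -2.263, 0.028]
force: [-8.5, -7.9, 10.4]
opening: 0.0498
```

```bash
python3 - <<'E'
from h import *
print(state()['opening'],state()['force']);go([.5840,.2244,.0262],2.87)
E
```

```text
0.04984565600564358 [-8.47872246 -7.87655753 10.35738058]
shift mm [ 0.5 -1.1 -0.1] tool y yaw 2.36 z [-0.016 -0.009 -1.   ] t 7.1
turn shares -0.018
```

Emit:
carry_out --series '[0, 0, 0, 0, 0, 0, 0, 0, 0, 0, 0, 0, 0, 0, 0, 0]' --grip -1

```text
time_s: 7.5
eef_pos: [0.5867, 0.2244, 0.0264]
orientation: [-2.172, -2.263, 0.024]
force: [-0.4, 0.6, -0.1]
opening: 0.0775
```

Emit:
carry_out --series '[0, 0, -0.3, 0, 0, 0, -0.5, 0, 0, 0, -0.7, 0, 0, 0, -0.7, 0, 0, 0, -0.6, 0, 0, 0, -0.4, 0, 0, 0, 0, 0]'

```text
time_s: 8.2
eef_pos: [0.59, 0.2264, 0.199]
orientation: [-2.174, -2.264, 0.018]
force: [0.1, 0.2, 1.1]
opening: 0.0916
```

```bash
python3 - <<'E'
from h import *
s=state(); print(s['force'],s['opening'],s['eef_pos']); go([.584,.2244,.0262],2.87); s=state(); im=shot('wrist','w2.png'); c=Rt('wrist',s)
f,e=chamfer(im,c,FIX,[.5367,.169,.05]); print('fix',f,np.degrees(f[2]),e)
b,e=chamfer(im,c,BLK,[.584,.2244,.05]); print('blk',b,np.degrees(b[2]),e)
R=cv2.Rodrigues(np.array([0,0,f[2]]))[0][:2,:2]; print('rel mm',R.T@(b[:2]-f[:2])*1e3,np.degrees(b[2]-f[2]))
draw(im,c,[(FIX,f,(0,255,0)),(BLK,b,(0,0,255))],'d2.png',(130,40,230,200),3.4)
E
```

```text
[0.09387724 0.16040802 1.14435151] 0.09158004476896837 [0.59003554 0.22635117 0.1990426 ]
shift mm [ -0.7  -4.3 172.9] tool y yaw 2.34 z [-0.01  -0.006 -1.   ] t 8.2
turn shares -0.018
fix [0.53691307 0.16981465 0.04978683] 2.8525751459563056 2.3722569942474365
blk [0.58355826 0.22313222 0.04509807] 2.5839291747242785 1.9615278244018555
rel mm [49.24081378 50.93014902] -0.26864597123202666
```

View pics/d2.png

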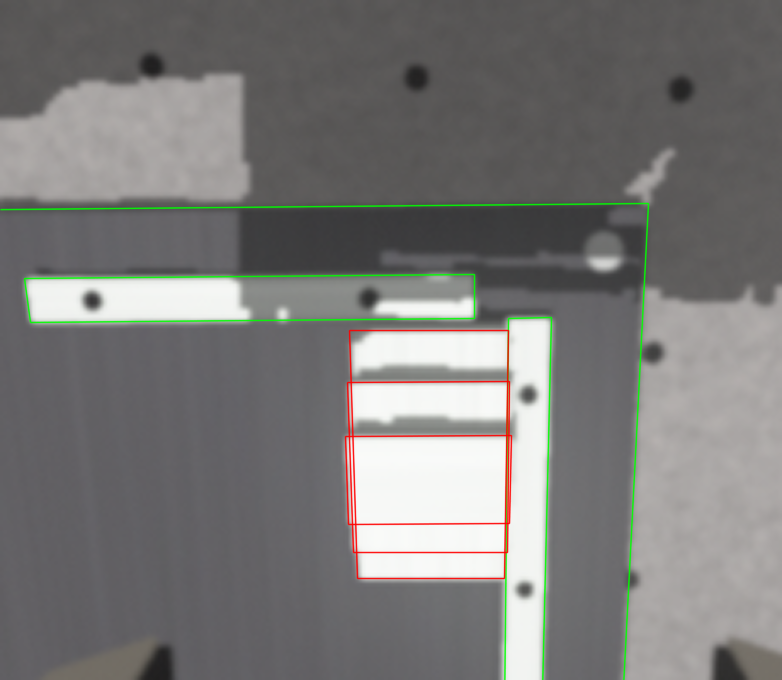

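The overlay leaves a gap of about 1–2 mm at the end fence, while the long fence looks flush. I'll push the block home along +y with shut fingers against its near end.

```bash
python3 - <<'E'
from h import *
go([.5855,.1568,.023],2.87)
E
```

```text
shift mm [-68.1  -4.9 175.3] tool y yaw 2.35 z [-0.011 -0.007 -1.   ] t 8.25
turn shares -0.018
```

Emit:
carry_out --series '[-0.4, -0.05, 0, -0.018, -0.5, -0.05, 0, 0, -0.46, 0, 0, 0, 0, 0, 0, 0, 0, 0, 0.4, 0, 0, 0, 0.6, 0, 0, 0, 0.6, 0, 0, 0, 0.6, 0, 0, 0, 0.4, 0, 0, 0, 0.2, 0, 0, 0, 0, 0]' --grip 1

```text
time_s: 9.35
eef_pos: [0.5809, 0.1593, 0.0488]
orientation: [-2.154, -2.274, 0.028]
force: [0.1, 0.6, -0.4]
opening: 0.0087
```

```bash
python3 - <<'E'
from h import *
print(state()['opening'],state()['force']);go([.5855,.1568,.023],2.87)
E
```

```text
0.008690041379145143 [ 0.10475733  0.61138143 -0.41061208]
shift mm [-2.6  4.9 25.7] tool y yaw 3.09 z [-0.019 -0.007 -1.   ] t 9.35
turn shares 0.008
```

Emit:
carry_out --series '[-0.05, 0.08, 0.15, 0, 0, 0, 0.2, 0, 0, 0, 0.15, 0, 0, 0, 0, 0]'

```text
time_s: 9.75
eef_pos: [0.5867, 0.1577, 0.024]
orientation: [-2.155, -2.276, 0.022]
force: [-0.6, -0.4, 1.2]
opening: 0.0004
```

```bash
python3 - <<'E'
from h import *
print(state()['opening'],state()['force']);go([.5848,.1717,.023],2.87)
E
```

```text
0.00039672207376043354 [-0.63939817 -0.39040838  1.18765196]
shift mm [14.1 -1.1  0.9] tool y yaw 3.12 z [-0.015 -0.005 -1.   ] t 9.75
turn shares 0.009
```

Expected contact is about 14 mm ahead. I'll creep in.

Emit:
carry_out --series '[0.1, -0.02, 0.02, 0.0, 0.1, 0, 0, 0, 0, 0, 0, 0]'

```text
time_s: 10.05
eef_pos: [0.5855, 0.1687, 0.0237]
orientation: [-2.156, -2.276, 0.02]
force: [-0.1, -0.6, 0.2]
opening: 0.0007
```

Emit:
carry_out --series '[0.06, 0, 0, 0, 0.04, 0, 0, 0]'

```text
time_s: 10.25
eef_pos: [0.5856, 0.1712, 0.024]
orientation: [-2.159, -2.276, 0.023]
force: [1.4, -9.4, 0.5]
opening: 0.0005
```

Emit:
carry_out --series '[0.03, 0, 0, 0, 0.03, 0, 0, 0]'

```text
time_s: 10.45
eef_pos: [0.5856, 0.171, 0.024]
orientation: [-2.163, -2.275, 0.028]
force: [0.4, -5.9, -1.1]
opening: 0.0006
```

Emit:
carry_out --series '[0.03, 0, 0, 0, 0.03, 0, 0, 0]'

```text
time_s: 10.65
eef_pos: [0.5856, 0.171, 0.024]
orientation: [2.167, 2.274, -0.032]
force: [0.8, -6.9, -0.1]
opening: 0.0005
```

Emit:
carry_out --series '[0.08, 0, 0, 0, 0.08, 0, 0, 0]'

```text
time_s: 10.85
eef_pos: [0.5855, 0.1711, 0.024]
orientation: [2.169, 2.264, -0.042]
force: [-0.6, -12.7, 1.5]
opening: 0.0001
```

Emit:
carry_out --series '[-0.2, 0, 0, 0, -0.2, 0, -0.2, 0, 0, 0, -0.5, 0, 0, 0, -0.7, 0, 0, 0, -0.8, 0, 0, 0, -0.8, 0, 0.2, 0, -0.5, 0, 0.2, 0, 0, 0, 0, 0, 0, 0]' --grip -1

```text
time_s: 11.75
eef_pos: [0.5884, 0.1737, 0.2118]
orientation: [2.172, 2.264, -0.031]
force: [1.0, -0.4, -0.6]
opening: 0.068
```

```bash
python3 - <<'E'
from h import *
s=state(); go([.584,.2244,.0262],2.87); im=shot('wrist','w3.png'); c=Rt('wrist',s)
f,e=chamfer(im,c,FIX,[.5367,.169,.05]); print('fix',f,np.degrees(f[2]),e)
R=cv2.Rodrigues(np.array([0,0,f[2]]))[0][:2,:2]; q=np.r_[f[:2]+R@[.05,.053],f[2]]
b,e=chamfer(im,c,BLK,q); print('blk',b,np.degrees(b[2]),e)
print('rel mm',R.T@(b[:2]-f[:2])*1e3,np.degrees(b[2]-f[2]))
draw(im,c,[(FIX,f,(0,255,0)),(BLK,q,(0,0,255))],'d3.png',(180,60,160,150),5)
E
```

```text
shift mm [ 5.380e+01 -1.000e-01  1.848e+02] tool y yaw 2.38 z [-0.011 -0.017 -1.   ] t 11.75
turn shares -0.017
fix [0.5369321  0.16942029 0.04943285] 2.832293630557501 3.0233592987060547
blk [0.59624246 0.21376791 0.062915  ] 3.6047640510746466 2.7286436557769775
rel mm [61.42924389 41.36275843] 0.7724704205171461
```

View pics/d3.png

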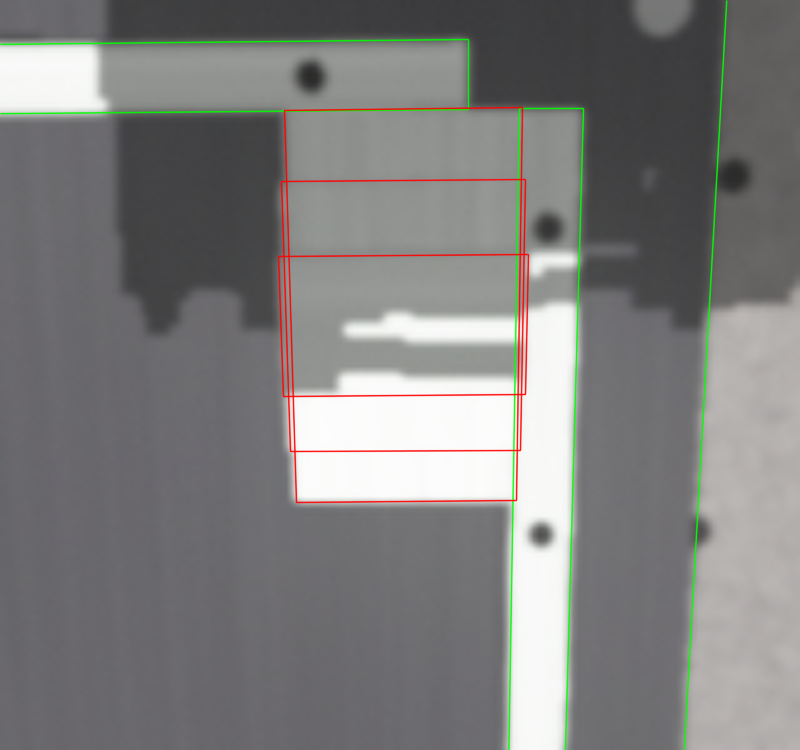

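The model drawn in the exact flush pose (red) lies on the block's edges to within about 0.5 mm. The free fit was thrown off by the shadow, so I'm ignoring it. Now I'll regrasp the block.

Emit:
carry_out --series '[0.35, 0, 0, -0.017, 0.4, 0, 0.3, 0, 0.25, 0, 0.5, 0, 0, 0, 0.6, 0, 0, 0, 0.6, 0, 0, 0, 0.5, 0, 0, 0, 0.3, 0, 0, 0, 0, 0]'

```text
time_s: 12.6
eef_pos: [0.5757, 0.229, 0.0518]
orientation: [-2.157, -2.279, 0.052]
force: [0.2, 0.6, 0.3]
opening: 0.0918
```

```bash
python3 - <<'E'
from h import *
print(state()['opening'],state()['force']);go([.584,.2240,.0265],2.87)
E
```

```text
0.09178948825706336 [0.24559008 0.60398744 0.2613912 ]
shift mm [-4.9  8.7 25.2] tool y yaw 3.13 z [-0.026 -0.022 -0.999] t 12.6
turn shares 0.009
```

Emit:
carry_out --series '[-0.1, 0.17, 0.12, 0.0, 0, 0, 0.2, 0, 0, 0, 0.15, 0, 0, 0, 0, 0]'

```text
time_s: 13.0
eef_pos: [0.584, 0.2249, 0.0252]
orientation: [-2.155, -2.279, 0.054]
force: [0.1, -0.5, -0.6]
opening: 0.092
```

```bash
python3 - <<'E'
from h import *
print(state()['opening'],state()['force']);go([.584,.2240,.0265],2.87)
E
```

```text
0.09204986335305848 [ 0.08943371 -0.49990224 -0.58314069]
shift mm [-0.9 -0.1 -1.3] tool y yaw 3.2 z [-0.027 -0.022 -0.999] t 13.0
turn shares 0.011
```

Emit:
carry_out --series '[0, 0, -0.02, 0.011, 0, 0, 0, 0, 0, 0, 0, 0, 0, 0, 0, 0, 0, 0, 0, 0, 0, 0, 0, 0]' --grip 1 --grip_force 25

```text
time_s: 13.6
eef_pos: [0.5848, 0.2255, 0.0285]
orientation: [-2.162, -2.273, 0.05]
force: [0.8, -0.4, -2.1]
opening: 0.0502
```

Emit:
carry_out --series '[0, 0, -0.1, 0, 0, 0, -0.2, 0, 0, 0, -0.4, 0, 0, 0, -0.5, 0, 0, 0, -0.5, 0, 0, 0, -0.5, 0, 0, 0, -0.4, 0, 0, 0, -0.2, 0, 0, 0, 0, 0]'

```text
time_s: 14.5
eef_pos: [0.5865, 0.2274, 0.1755]
orientation: [-2.162, -2.271, 0.056]
force: [0.5, 0.1, -4.5]
opening: 0.05
```

```bash
python3 - <<'E'
from h import *
print(state()['opening'],state()['force']);go([.595,-.12,.16],-9.7)
E
```

```text
0.049998562571882156 [ 0.5465599   0.12380672 -4.48020389]
shift mm [-347.    -7.9   23.1] tool y yaw 2.8 z [-0.028 -0.023 -0.999] t 14.5
turn shares 0.436
```

Emit:
carry_out --series '[-0.3, 0, 0, 0, -0.6, 0, 0, 0, -0.7, 0, 0, 0, -0.7, 0, 0, 0, -0.7, 0, 0, 0, -0.7, 0, 0, 0, -0.7, 0, 0, 0, -0.7, 0, 0, 0, -0.7, 0, 0, 0, -0.6, 0, 0, 0, -0.4, 0, 0, 0, -0.2, 0, 0, 0.1, 0, 0, 0, 0.18, 0, 0, 0, 0.16, 0, 0, 0, 0]'

```text
time_s: 16.0
eef_pos: [0.5879, -0.15, 0.1661]
orientation: [-2.415, -1.985, 0.1]
force: [0.1, 0.1, -4.1]
opening: 0.0496
```

```bash
python3 - <<'E'
from h import *
print(state()['opening'],state()['force']);s=state();go([.5816,-.1645,.0645],-9.7); im=shot('wrist','w4.png'); c=Rt('wrist',s)
q=[.5816,-.1645,np.radians(-9.7)]
f,e=chamfer(im,c,TOP,q,lo=15,hi=40); print('top',f,np.degrees(f[2]),e)
draw(im,c,[(TOP,f,(0,255,0)),(TOP,q,(255,0,255))],'d4.png',(130,0,260,260),2.3)
E
```

```text
0.04964788633955535 [ 0.13314702  0.05691184 -4.11485942]
shift mm [-11.3   1.9 102.2] tool y yaw -11.22 z [-0.058 -0.03  -0.998] t 16.0
turn shares -0.053
top [ 0.57554569 -0.13228624 -0.19503895] -11.17490877898018 2.7683136463165283
```

View pics/d4.png

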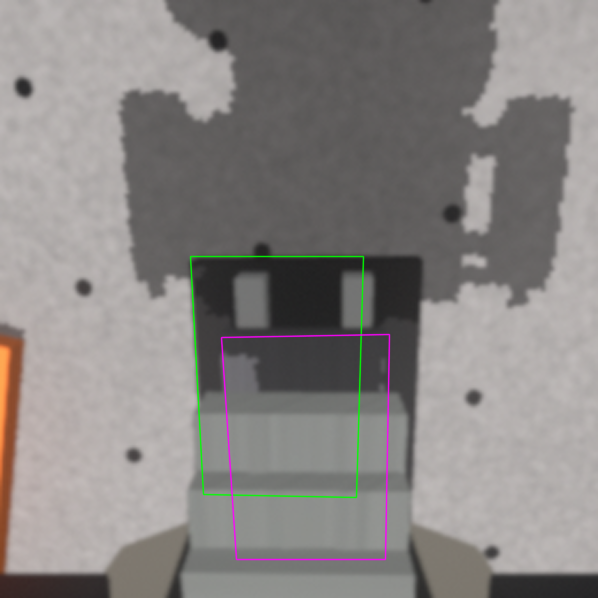

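The held block hides the stage top. I'll back off along +tool x to see it, and watch the tool tilt, which is drifting.

Emit:
carry_out --series '[0, 0, 0, 0, 0, 0, 0, 0, 0, 0, 0, 0]'

```text
time_s: 16.35
eef_pos: [0.5875, -0.1485, 0.1652]
orientation: [-2.405, -1.994, 0.101]
force: [-0.2, -0.4, -4.0]
opening: 0.0501
```

```bash
python3 - <<'E'
from h import *
go([.5816,-.1645,.0645],-9.7)
E
```

```text
shift mm [-12.9   2.6 101.3] tool y yaw -10.76 z [-0.06  -0.029 -0.998] t 16.35
turn shares -0.037
```

Emit:
carry_out --series '[0.2, 0, 0, -0.05, 0.4, 0, 0, 0, 0.6, 0, 0, 0, 0.6, 0, 0, 0, 0.4, 0, 0, 0, 0.2, 0, 0, 0, 0, 0, 0, 0]'

```text
time_s: 17.05
eef_pos: [0.6078, -0.0213, 0.1606]
orientation: [-2.367, -2.037, 0.097]
force: [-0.9, -0.1, -3.9]
opening: 0.0498
```

```bash
python3 - <<'E'
from h import *
print(state()['opening'],state()['force']);s=state();go([.5816,-.1645,.0645],-9.7); im=shot('wrist','w5.png'); c=Rt('wrist',s)
q=[.5816,-.1645,np.radians(-9.7)]
SB=rect(-.05,.05,-.075,.075,.0)
draw(im,c,[(TOP,q,(255,0,255))],'d5.png',(130,40,260,240),3)
E
```

```text
0.04984274409296942 [-0.91042598 -0.14103165 -3.90490908]
shift mm [-141.9    0.8  101.4] tool y yaw -8.63 z [-0.058 -0.027 -0.998] t 17.05
turn shares 0.037
```

View pics/d5.png

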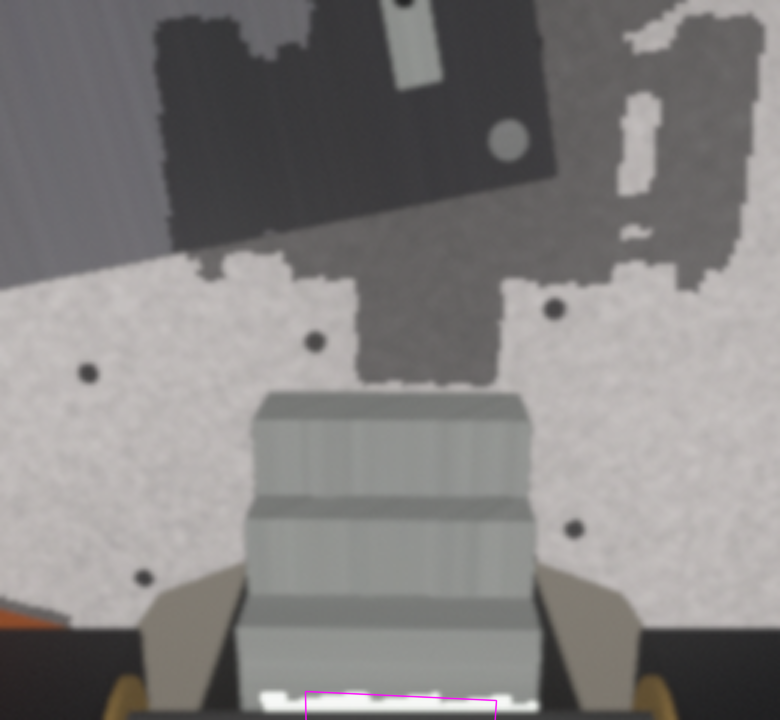

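Wrong direction: the camera looks along −tool x from the +x side, so I must go past the stage to −y. I'll move slowly.

Emit:
carry_out --series '[-0.2, 0, 0, 0.03, -0.4, 0, -0.03, 0, -0.4, 0, -0.03, 0, -0.4, 0, -0.03, 0, -0.4, 0, -0.03, 0, -0.4, 0, -0.03, 0, -0.4, 0, -0.03, 0, -0.4, 0, -0.03, 0, -0.4, 0, -0.03, 0, -0.4, 0, -0.03, 0, -0.4, 0, -0.03, 0, -0.4, 0, -0.03, 0, -0.4, 0, -0.03, 0, -0.2, 0, 0, 0, 0, 0, 0, 0]'

```text
time_s: 18.6
eef_pos: [0.5425, -0.3253, 0.1948]
orientation: [-2.44, -1.964, 0.117]
force: [0.1, 0.5, -3.9]
opening: 0.0503
```

```bash
python3 - <<'E'
from h import *
print(state()['opening'],state()['force']);s=state();go([.5816,-.1645,.0645],-9.7); im=shot('wrist','w6.png'); c=Rt('wrist',s)
print([(d['score'],to_plane(c,d['at'],.05)) for d in tip_of('wrist','stage_top')])
q=[.5816,-.1645,np.radians(-9.7)]
m=np.ones(im.shape[:2],bool)
f,e=chamfer(im,c,TOP,q,lo=12,hi=30); print('top',f,np.degrees(f[2]),e)
im2=np.clip(im.astype(float)*2.2,0,255).astype(np.uint8)
draw(im2,c,[(TOP,q,(255,0,255)),(TOP,f,(0,255,0))],'d6.png',(130,0,260,240),2.5)
E
```

```text
0.0502649738968496 [ 0.08202592  0.51885273 -3.85437508]
shift mm [172.2  10.4 120.9] tool y yaw -12.4 z [-0.062 -0.041 -0.997] t 18.6
turn shares -0.094
[(0.62, array([ 0.38218681, -0.15259027,  0.05      ]))]
top [ 0.58758439 -0.18995689 -0.18989257] -10.880043082765186 3.0193583965301514
```

View pics/d6.png

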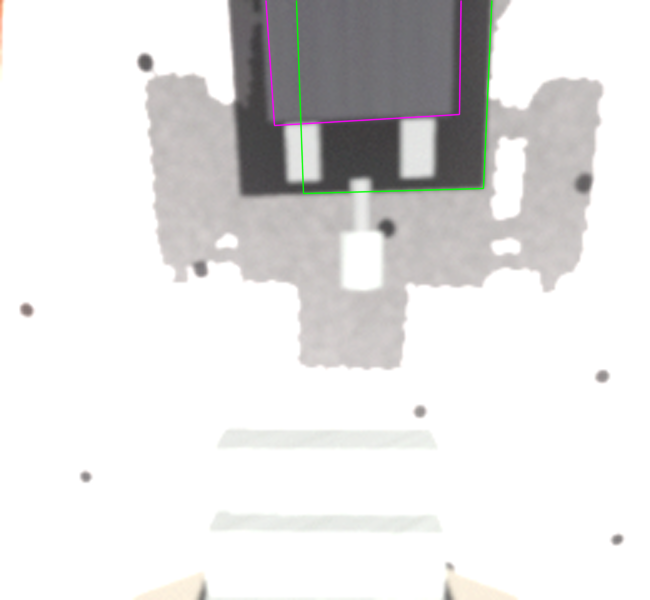

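Emit:
carry_out --series '[0.2, 0.05, 0, -0.04, 0.4, 0.05, 0, -0.03, 0.3, 0, 0, 0, 0.1, 0, 0, 0, 0, 0, 0, 0]'

```text
time_s: 19.2
eef_pos: [0.5615, -0.2629, 0.1903]
orientation: [-2.385, -2.022, 0.111]
force: [0.2, -0.5, -3.9]
opening: 0.0498
```

```bash
python3 - <<'E'
from h import *
print(state()['opening'],state()['force']);s=state();go([.5816,-.1645,.0645],-9.7); im=shot('wrist','w7.png'); c=Rt('wrist',s)
q=[.5816,-.1645,np.radians(-9.7)]
# keep only edges near the prior outline
m=np.zeros(im.shape[:2],np.uint8)
for p in place(TOP,q): cv2.polylines(m,[np.int32(np.round(proj(c,p)))],True,1,9)
f,e=chamfer(im,c,TOP,q,mask=m,lo=8,hi=20); print('top',f,np.degrees(f[2]),e)
im2=np.clip(im.astype(float)*2.2,0,255).astype(np.uint8)
draw(im2,c,[(TOP,q,(255,0,255)),(TOP,f,(0,255,0))],'d7.png',(150,0,200,160),4)
E
```

```text
0.049754679462472376 [ 0.16520212 -0.51058169 -3.90086977]
shift mm [106.   10.6 120.7] tool y yaw -9.5 z [-0.062 -0.036 -0.997] t 19.2
turn shares 0.007
top [ 0.57971758 -0.16356045 -0.18406857] -10.546352024002827 0.5888190865516663
```

View pics/d7.png

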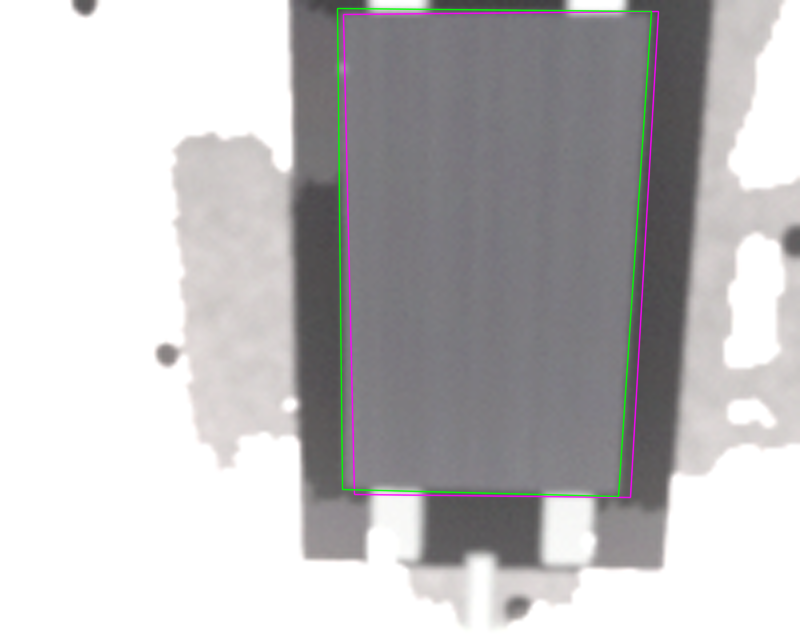

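The fit (green) lies right on the top plate: centre (0.5797, −0.1636), yaw −10.5°. Now I'll move above it.

```bash
python3 - <<'E'
from h import *
go([.5805,-.163,.10],-10.5)
E
```

```text
shift mm [106.    7.2  85.3] tool y yaw -9.52 z [-0.062 -0.036 -0.997] t 19.25
turn shares 0.034
```

Emit:
carry_out --series '[0.2, 0.03, 0, 0.03, 0.35, 0.04, 0, 0, 0.4, 0.04, 0.1, 0, 0.4, 0.03, 0.2, 0, 0.35, 0, 0.3, 0, 0.2, 0, 0.3, 0, 0.1, 0, 0.3, 0, 0, 0, 0.2, 0, 0, 0, 0.1, 0, 0, 0, 0, 0]'

```text
time_s: 20.25
eef_pos: [0.5842, -0.1574, 0.1051]
orientation: [-2.402, -2.003, 0.11]
force: [-0.0, -0.9, -3.3]
opening: 0.0498
```

```bash
python3 - <<'E'
from h import *
print(state()['opening'],state()['force']);go([.5805,-.163,.07],-10.5)
E
```

```text
0.04977300670551619 [-0.02738795 -0.91982662 -3.3136441 ]
shift mm [-4.5 -0.7 35.4] tool y yaw -10.42 z [-0.062 -0.036 -0.997] t 20.25
turn shares 0.003
```

Emit:
carry_out --series '[-0.09, -0.01, 0.1, 0, 0, 0, 0.2, 0, 0, 0, 0.2, 0, 0, 0, 0.1, 0, 0, 0, 0, 0]'

```text
time_s: 20.75
eef_pos: [0.5814, -0.1657, 0.0743]
orientation: [-2.407, -2.001, 0.108]
force: [0.1, -0.6, -4.3]
opening: 0.0498
```

```bash
python3 - <<'E'
from h import *
print(state()['opening'],state()['force']);go([.5805,-.163,.066],-10.5)
E
```

```text
0.049845271621523406 [ 0.07584258 -0.63708601 -4.33868197]
shift mm [ 2.9 -0.9  8.2] tool y yaw -10.6 z [-0.059 -0.037 -0.998] t 20.75
turn shares -0.003
```

Emit:
carry_out --series '[0.05, -0.02, 0.06, 0, 0, 0, 0.04, 0, 0, 0, 0, 0]'

```text
time_s: 21.05
eef_pos: [0.5807, -0.163, 0.069]
orientation: [-2.407, -2.001, 0.108]
force: [-0.1, -0.4, -4.2]
opening: 0.0502
```

Emit:
carry_out --series '[0, 0, 0.03, 0, 0, 0, 0.03, 0, 0, 0, 0, 0]'

```text
time_s: 21.35
eef_pos: [0.581, -0.1636, 0.0675]
orientation: [-2.408, -2.002, 0.106]
force: [-0.5, 0.6, -3.2]
opening: 0.0499
```

```bash
python3 - <<'E'
from h import *
print(state()['opening'],state()['force']);go([.5805,-.163,.066],-10.5)
E
```

```text
0.04990888391163906 [-0.47365701  0.62641507 -3.21941353]
shift mm [ 0.5 -0.5  1.5] tool y yaw -10.59 z [-0.058 -0.037 -0.998] t 21.35
turn shares -0.003
```

Contact is just beginning, so I'll press down gently, which should also level the tool.

Emit:
carry_out --series '[0, 0, 0.03, 0, 0, 0, 0.03, 0]'

```text
time_s: 21.55
eef_pos: [0.581, -0.1638, 0.067]
orientation: [-2.408, -2.002, 0.104]
force: [-8.8, 3.8, 22.2]
opening: 0.0502
```

Emit:
carry_out --series '[0, 0, 0.04, 0, 0, 0, 0.04, 0, 0, 0, 0.04, 0]'

```text
time_s: 21.85
eef_pos: [0.581, -0.1638, 0.0669]
orientation: [-2.408, -2.002, 0.098]
force: [-8.3, 4.4, 20.6]
opening: 0.0499
```

```bash
python3 - <<'E'
from h import *
print(state()['opening'],state()['force']);go([.5805,-.163,.0645],-10.5)
E
```

```text
0.049893469989603895 [-8.32511918  4.44626022 20.59222867]
shift mm [ 0.8 -0.5  2.4] tool y yaw -10.57 z [-0.053 -0.033 -0.998] t 21.85
turn shares -0.003
```

Emit:
carry_out --series '[0, 0, 0.05, 0, 0, 0, 0.05, 0, 0, 0, 0.05, 0, 0, 0, 0.05, 0, 0, 0, 0.05, 0, 0, 0, 0.05, 0, 0, 0, 0.05, 0, 0, 0, 0.05, 0, 0, 0, 0.05, 0, 0, 0, 0.05, 0, 0, 0, 0.05, 0, 0, 0, 0.05, 0, 0, 0, 0.05, 0, 0, 0, 0.05, 0, 0, 0, 0.05, 0]'

```text
time_s: 23.35
eef_pos: [0.5808, -0.1635, 0.0665]
orientation: [-2.412, -1.996, 0.056]
force: [-9.5, 4.7, 26.7]
opening: 0.0502
```

```bash
python3 - <<'E'
from h import *
print(state()['opening'],state()['force']);go([.5805,-.163,.0645],-10.5)
E
```

```text
0.05019466783359976 [-9.46787293  4.65798147 26.65666637]
shift mm [ 0.5 -0.3  2. ] tool y yaw -10.79 z [-0.034 -0.015 -0.999] t 23.35
turn shares -0.01
```

Levelling works, so I'll do about 16 more rows.

Emit:
carry_out --series '[0, 0, 0.05, -0.005, 0, 0, 0.05, 0, 0, 0, 0.05, 0, 0, 0, 0.05, 0, 0, 0, 0.05, 0, 0, 0, 0.05, 0, 0, 0, 0.05, 0, 0, 0, 0.05, 0, 0, 0, 0.05, 0, 0, 0, 0.05, 0, 0, 0, 0.05, 0, 0, 0, 0.05, 0]'

```text
time_s: 24.55
eef_pos: [0.5807, -0.1632, 0.0661]
orientation: [-2.413, -1.992, 0.023]
force: [-11.5, 4.8, 28.1]
opening: 0.0498
```

```bash
python3 - <<'E'
from h import *
print(state()['opening'],state()['force']);go([.5805,-.163,.0645],-10.5)
E
```

```text
0.04976485043579165 [-11.45629493   4.82235318  28.12921028]
shift mm [ 0.2 -0.2  1.6] tool y yaw -10.92 z [-0.019 -0.    -1.   ] t 24.55
turn shares -0.015
```

Emit:
carry_out --series '[0, 0, 0.02, 0, 0, 0, 0, 0, 0, 0, 0, 0]'

```text
time_s: 24.85
eef_pos: [0.581, -0.1635, 0.0666]
orientation: [-2.415, -1.993, 0.02]
force: [-1.0, 0.4, -2.7]
opening: 0.05
```

Emit:
carry_out --series '[0, 0, 0, 0, 0, 0, 0, 0, 0, 0, 0, 0, 0, 0, 0, 0, 0, 0, 0, 0, 0, 0, 0, 0]' --grip -1

```text
time_s: 25.45
eef_pos: [0.5823, -0.1639, 0.0664]
orientation: [-2.416, -1.994, 0.019]
force: [0.3, -0.5, 0.7]
opening: 0.0908
```

Emit:
carry_out --series '[0, 0, -0.1, 0, 0, 0, -0.3, 0, 0, 0, -0.5, 0, 0, 0, -0.6, 0, 0, 0, -0.6, 0, 0, 0, -0.5, 0, -0.4, 0, 0, 0, -0.5, 0, 0, 0, -0.5, 0, 0, 0, -0.4, 0, 0, 0, 0, 0, 0, 0]'

```text
time_s: 26.55
eef_pos: [0.5679, -0.2556, 0.2154]
orientation: [-2.421, -2.0, 0.011]
force: [0.1, -0.8, -0.3]
opening: 0.0917
```

```bash
python3 - <<'E'
from h import *
print(state()['opening'],state()['force']);s=state();go([.5816,-.1645,.0645],-10.5); im=shot('wrist','w8.png'); c=Rt('wrist',s)
q=[.5797,-.1636,np.radians(-10.55)]
B=[p+[0,0,.038] for p in BLK]
m=np.zeros(im.shape[:2],np.uint8)
for p in place(B,q): cv2.polylines(m,[np.int32(np.round(proj(c,p)))],True,1,11)
b,e=chamfer(im,c,B,q,mask=m); print('blk',b,np.degrees(b[2]),e)
draw(im,c,[(TOP,q,(0,255,0)),(B,b,(0,0,255))],'d8.png',(130,0,260,230),3)
E
```

```text
0.09165904341984837 [ 0.11809648 -0.82632752 -0.26197328]
shift mm [ 92.8  -2.9 150.5] tool y yaw -10.87 z [-0.006 -0.004 -1.   ] t 26.55
turn shares -0.013
blk [ 0.5780048  -0.17682728 -0.18992819] -10.8820835328327 4.45064640045166
```

View pics/d8.png

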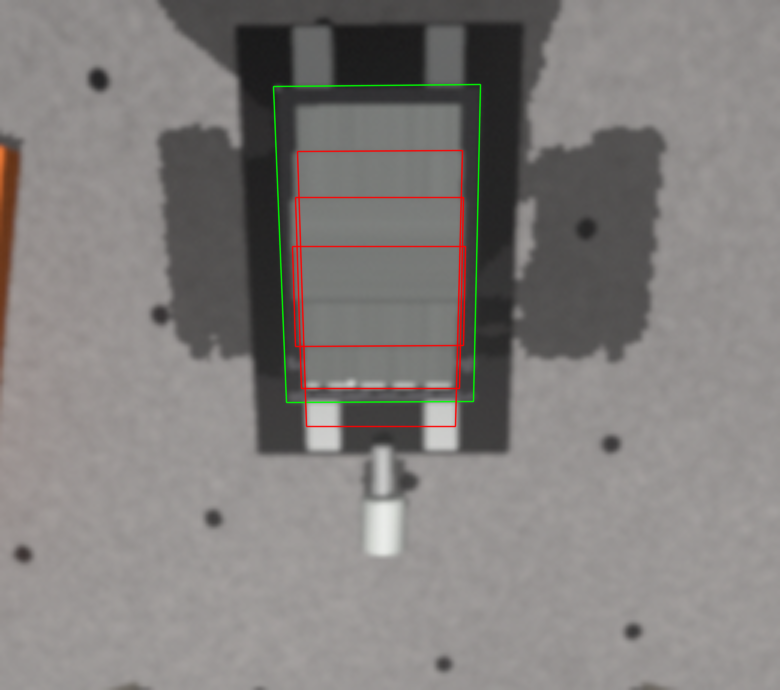

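The block stands on the plate. The automatic fit locked onto the wrong step edges, so I'll measure from the block's outer corners in this picture: far edge (296,104)–(462,103), near edge (306,389)–(455,389).

```bash
python3 - <<'E'
from h import *
c=Rt('wrist')
W=lambda l:np.array([to_plane(c,(130+u/3-.5,v/3-.5),.070) for u,v in l])
P=W([(296,104),(462,103),(456,388),(303,388)]); m=P.mean(0); print(np.round(P,4),m,np.linalg.norm(P[0]-P[1]),np.linalg.norm(P[0]-P[3]))
d=m[:2]-[.5797,-.1636]; print('off mm',d*1e3,'yaw',yaw(P[0]-P[3])-90,yaw(P[1]-P[2])-90)
t=camera('top'); print([(d['score'],to_plane(Rt('top'),d['at'],.072)) for d in tip_of('top','block_mid')])
E
```

```text
[[ 0.5642 -0.1163  0.07  ]
 [ 0.6132 -0.1254  0.07  ]
 [ 0.5974 -0.2083  0.07  ]
 [ 0.5479 -0.1989  0.07  ]] [ 0.58067385 -0.16223405  0.07      ] 0.049844404247525655 0.08417321380497723
off mm [0.97384885 1.36594898] yaw -11.152985500266468 -10.754876925703599
[(0.97, array([ 0.57875167, -0.15332865,  0.072     ])), (0.72, array([0.32266453, 0.23569806, 0.072     ]))]
```

```bash
python3 -c "
from bench import *
print(close_job())"
```

```text
the job is handed in; nothing more can be done
None
```

The block was squared in the fixture corner, carried over, and now stands on the scan stage's top plate with the fingers off it. I handed the job in at about 26.6 s; no verdict is reported.

- **Squaring:** I gripped the block, pushed it against both fences and released it. The check showed 1–2 mm still open at the end fence, so I pushed it home with shut fingers until it stopped at about 13 N. The model drawn in the exact flush pose then matched the picture to about 0.5 mm.
- **Placing:** I lowered the block onto the stage and pressed it down, at up to about 28 N, before letting go. The pressing also took out most of a 4° tool tilt that had built up during the moves.
- **Last check (wrist camera):** the block measured 49.8 × 84.2 mm, about 1.7 mm from the plate's centre and about 0.4° from its long sides. The fingers were open and about 0.1 m clear.

**Checks that failed or disagreed:**
- **Edge fits:** the automatic block fit failed twice, once from shadow and once from low contrast. For those I used the overlay and hand-picked corners instead.
- **Top-camera network:** it put the block about 10 mm away in y. I disregarded it because its first reading of this block was similarly off.
- **Bystanders:** I did not re-measure the spare bar, screwdriver, jar or post at the end. The planned path stayed clear of them.

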